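Wedge the rocking book press

TASK

The small book press rocks because its near left foot has lost its rubber pad. Slide the little hardwood wedge along the table top, thin end first, in under that bare foot until it is snug and the press stands firm and level: only push it with the fingertips, never grip, ram or lift it, and do not shove the press along or raise its corner. Then press down firmly for a moment with the fingertips on top of that same corner to check that it no longer sinks, leave the other things where they lie and finish clear of everything.

Things in the scene. Friction and masses are not known exactly. Their poses are not given: they have to be found in the camera images.
- press: Small loose grey book press, 2.5 kg, 136 (x) x 286 (y) x 225 mm. Origin on the table under its centre; x away from the robot, y left, z up, within 0.15 rad of the world's. A round lug at each corner, x = +-50, y = +-125 mm; three have 16 mm rubber feet, the near left (x -50, y +125) only a bare stub. Columns, crosshead and T-bar stay within |x| < 70, |y| < 75 mm; above the lugs it is open.
- press_foot (a point): Centre of the underside of the bare steel stub under the near left lug; the stub is 18 mm across and ends 6.5 mm above the table while the press is level. Undisturbed the press stands level on its three rubber feet; about 2 N down on the near left lug tips it until the stub meets the table.
- press_lug (a point): Centre of the flat top of the near left lug (36 mm across), straight above press_foot, 34 mm above the table while the press is level; the place to press.
- wedge: Plain hardwood wedge, 50 g, 72 mm long, 36 mm wide, loose, flat on the table. Origin: centre of the underside; x points to the thin end, z up. Centre of mass at x = -8.5 mm. It starts beyond the left end of the press, thin end towards the bare foot, up to 20 mm off line and 0.25 rad askew, thin edge 22 to 53 mm short of the stub. It slides at under 1 N.
- wedge_tip (a point): Middle of the wedge's thin edge, at x = +36 mm, 2.5 mm thick. The flat top rises from here 1 in 6 and is 6.5 mm thick 24 mm back: the wedge just meets the stub when press_foot lies at x = +21 mm in the wedge's frame. Snug is felt as the resistance rising past about 4 N; at about 12 to 20 N the whole press starts to slide.
- wedge_butt (a point): Middle of the foot of the wedge's thick end, at x = -36 mm: an upright flat face 36 mm wide and 14.5 mm high, the place to push.
- reel_natural: Bystander: wooden reel of natural thread, 35 mm across, 44 mm high; origin under its centre.
- beeswax: Bystander: yellow cake of wax, 38 x 52 x 18 mm; origin under its centre.
- clip_b: Bystander: small black fold-back clip, 60 x 26 x 19 mm; origin under its centre.
- scale_bar: Bystander: flat grey metal scale bar, 30 x 114 x 7 mm, to the far left; origin under its centre.
- dividers: Bystander: closed brass dividers lying flat, 111 mm long, 16 x 8 mm, to the right of the press; origin under the middle.
- reel_red: Bystander: wooden reel of red thread, 35 mm across, 44 mm high, left of the wedge; origin under its centre.
Mind the look-alikes: they are no part of the job. What is shaped like the wedge but green is not meant.

How it is judged:
On the way, in this order (a step that is already met when the one before it is completed fails the run):
1. the wedge has been pushed in under the bare foot as far as its sloping top reaches it (x of press_foot in the frame of wedge between 0.005 and 0.027 m and y of press_foot in the frame of wedge between -0.016 and 0.016 m), for 0.2 s.
2. the corner lug is pressed down with the fingers (over 3 N), the wedge carries it and it sinks less than 1.5 mm (all of step 1 and contact force between the fingers and press above 3 N and contact force between wedge and press above 1 N and height (world z) of press_lug above 0.0325 m), for 0.3 s.
At the end, for the whole second after the job is handed in: The wedge lies flat under the stub and fills the gap to 1 mm (press_foot at x = 5 to 27 mm, |y| < 16 mm in the wedge's frame); the near left lug's top is 34 mm up to 1.5 mm, the press level to 0.015 rad, shifted under 15 mm; all at rest (all of step 1 and height (world z) of press_lug between 0.0325 and 0.0355 m and angle between press's own z axis and vertical below 0.015 rad and distance of press from where it was at the start of the episode below 0.015 m and height (world z) of wedge below 0.003 m and angle between wedge's own z axis and vertical below 0.05 rad and linear speed of each of press, wedge below 0.01 m/s); the robot touches nothing.
It fails at once if the wedge is gripped or rammed (fingers on it with over 35 N) (contact force between the fingers and wedge above 35 N).
It fails at once if the wedge is lifted or tipped off the table (height (world z) of wedge above 0.005 m or angle between wedge's own z axis and vertical above 0.2 rad).
It fails at once if the press is shoved along or lifted (distance of press from where it was at the start of the episode above 0.02 m or height (world z) of press_lug above 0.04 m).
It fails at once if another thing is knocked out of its place (over 20 mm) (distance of any of reel_natural, beeswax, clip_b, scale_bar, dividers, reel_red from where it was at the start of the episode above 0.02 m).
It also fails if it takes over 58 s, if anything falls off the work surface, if the arm or the gripper's body presses on something with over 40 N, if the wrist force passes 120 N, or if a joint passes its speed limit or range.

ROBOT

A 7-joint arm with a two-finger parallel gripper is mounted at the origin on a cart in front of the work surface, level with it; the furniture and walls round the work are solid. World frame = base frame: x ahead of the robot, y to its left, z up, the work surface at z = 0. Lengths are in m, angles in rad, forces in N, time in s.
With the tool pointing down it reaches from about 0.425 to 0.925 m from the base axis. Payload 6.8 kg.
Tool frame: the origin (TCP) lies midway between the tips of the shut fingers; the grasp point (between the pads) lies 19 mm behind it; z points along the fingers, x is the direction in which the jaws open and shut, and the axes are right-handed (so a half turn about z gives the same grasp; the last joint's range is limited). The gripper opens to 85 mm and grips with 20 to 120 N. Pads are 22 mm wide; open, the fingers measure 114 mm over their backs; the gripper's body (76 mm by 85 mm) begins 54 mm behind the grasp point. The pads swing forward as they close: fully open they stand 13 mm farther back than shut.
Start: joints at [1.045, 0.477, 0.022, 1.555, -0.011, 1.109, -0.083], TCP at [0.274, -0.617, 0.231] pointing down, gripper open.
Joint ranges: [-2.96, 2.96], [-0.34, 2.1], [-1.41, 1.46], [0.24, 2.44], [-1.37, 4.51], [0.17, 1.92], [-2.96, 2.96]. Speed limits (rad/s): [2.39, 2.39, 3.14, 3.14, 3.14, 3.14, 3.14].

INTERFACE

Orientations are given as a unit quaternion [w, x, y, z].
In Python, from station import bot gives the robot as it stands.
- The arm moves only by the tool step_arm, never from a script. Its argument "increments" is a list of rows, each a list of 7 numbers: the shift along the tool's x, y, z in cm, then the turn, a rotation vector about the tool's x, y, z in degrees, then the closure, from 0 (fully open) to 1 (shut). A call has 1 to 20 rows; each row shifts and turns the commanded pose from where the row before left it, along the tool's axes as they then stand; what a row does not reach is not made up. A row lasts 1/10 s, in which the tool goes at most 50 mm and 8.59 degrees, less where a joint would pass 70% of its speed; a pose out of reach is approached as far as the arm can. A call is refused whole if a number of a shift passes 5 or a number of a turn 8.59, either way. A call with a gripper value outside its range is refused whole. The fingers move at their own pace and stop on an object; "squeeze" is the grip in N (left out, the last holds). Time passes only in rows, so rows that do not move let the fingers close. It gives the time, the measured TCP pose, the force and the opening at its end, in the units of the state.
- bot.get_obs(): the state, without advancing time (a new reading comes with each control period).
- bot.read_camera(name): name is "scene" or "top" or "wrist"; returns a dict with "pixels" (480x640x3 uint8, red, green, blue), "vertical_fov" (degrees; the focal length in pixels is half the picture's height over the tangent of half this angle, whatever the lens; pixels are square), "cx", "cy" (the principal point, pixels), "camera_from_world" (4x4, takes a point from world to camera coordinates). Camera axes: x right, y down, z forward; pixel columns grow to the right and rows downward; lengths in m; the calibration is good to about 2 mm. A picture is of the moment at which its call begins. There is no depth.
- bot.hand_in(): hands the job in, once; it reports no verdict.
Trained networks look in a picture, given as the dict that the camera call returned (one of the last four; its "shot" number tells which), for a name from the list of things; names that differ only in an ending like _2 or _b are one class to them, and where a whole thing is asked for, a point or a joint stands for the part that bears it (a point fixed in the world has none). Each returns a list of dicts, best first, with "score" (0 to 1); they miss things now and then, are a little off and sometimes report something else, mostly with a low value. They report only what shows in the picture. A call takes as long as a camera call. They do not tell look-alikes from the thing itself.
- bot.find_in(picture, query): "point" ([column, row] in pixels, amid what is visible of it).
- bot.cut_out(picture, query): "pixels" (480x640 bool, what is visible of it) and "point" ([column, row] in pixels, amid what is visible of it).
- bot.pinpoint(picture, query): "point" ([column, row] in pixels: a listed point, or the origin of a listed thing).
The state is a dict: "t": time; "q": joint angles; "joint_vel": joint speeds; "joint_torque": joint torques, N m; "eef_pos": TCP position; "tool_rot": TCP orientation; "contact_force": force on the tool from outside, world axes, zero at the start; "torque": the same for the moment, N m; "gripper_width": opening from 0.0 (shut) to 1.0 (fully open).
Only numpy, scipy, OpenCV 4.12 (cv2) and the standard library are available. Lean on these libraries where they do the work, as an engineer would, in place of code of your own. Each camera call takes 0.05 s, during which the arm holds its last target.

## Working session

There is one attempt and no reset: what is moved stays moved. The work goes in short steps, Python scripts to look and compute and a tool call to move; the robot and the scene stay as the last step left them, time stands still between calls to the robot, and variables do not carry over. Pictures are saved under pics/ and viewed, and the job is handed in when it is done.

Besides the shell and the picture viewer there is one more tool, called as name(argument=value, ...), one argument or row to a line, values as JSON. step_arm: Moves the arm, as the interface text tells. Its arguments: {"type":"object","properties":{"increments":{"type":"array"},"squeeze":{"type":"number"}},"required":["increments"]}

```bash
ls; mkdir -p pics
cat > h.py <<'E'
import numpy as np, cv2
from station import bot
def save(p,name): cv2.imwrite('pics/'+name,p['pixels'][:,:,::-1])
def K(p):
    f=240/np.tan(np.radians(p['vertical_fov'])/2); return f,p['cx'],p['cy']
def proj(p,P):
    f,cx,cy=K(p); T=np.array(p['camera_from_world']); c=T[:3,:3]@np.array(P)+T[:3,3]
    return np.array([cx+f*c[0]/c[2],cy+f*c[1]/c[2]])
def ray(p,uv,z):
    f,cx,cy=K(p); T=np.array(p['camera_from_world']); R=T[:3,:3]; o=-R.T@T[:3,3]
    d=R.T@np.array([(uv[0]-cx)/f,(uv[1]-cy)/f,1]); s=(z-o[2])/d[2]; return o+s*d
E
python3 - <<'E'
from h import *
o=bot.get_obs(); print({k:np.round(v,3) for k,v in o.items()})
H=dict(press_foot=.0065,press_lug=.034,wedge_tip=.001,wedge_butt=0,press=0,wedge=0)
for n in ['top','scene']:
    p=bot.read_camera(n); save(p,n+'0.png'); T=np.array(p['camera_from_world']); print(n,p['vertical_fov'],-T[:3,:3].T@T[:3,3])
    for q in H:
        for d in bot.pinpoint(p,q)[:3]: print(q,round(d['score'],2),np.round(d['point'],1),np.round(ray(p,d['point'],H[q]),4))
    for q in ['reel_natural','beeswax','clip_b','scale_bar','reel_red','dividers']:
        for d in bot.pinpoint(p,q)[:2]: print(q,round(d['score'],2),np.round(d['point'],1),np.round(ray(p,d['point'],0),3))
E
```

```text
pics
{'t': np.float64(0.0), 'q': array([ 1.045,  0.478,  0.022,  1.556, -0.011,  1.109, -0.083]), 'joint_vel': array([-0.   , -0.   , -0.002, -0.001, -0.001, -0.   ,  0.   ]), 'joint_torque': array([ 1.0000e-03, -5.9646e+01,  1.6080e+00, -2.8119e+01,  1.2000e-02,
        1.0000e-02, -0.0000e+00]), 'eef_pos': array([ 0.274, -0.616,  0.23 ]), 'tool_rot': array([-0.   ,  0.838, -0.545, -0.001]), 'contact_force': array([ 0.393, -0.095, -0.523]), 'torque': array([-0.032,  0.077,  0.003]), 'gripper_width': np.float64(1.0)}
top 46.98818698367089 [ 0.28680271 -0.1247074   1.37078998]
press_foot 0.68 [382.6 275.3] [ 0.4771 -0.2542  0.0065]
press_foot 0.34 [333.  277.1] [ 0.4715 -0.1307  0.0065]
press_lug 0.93 [386.8 272.7] [ 0.4798 -0.2619  0.034 ]
press_lug 0.27 [248.1 299.8] [0.4105 0.0741 0.034 ]
wedge_tip 0.91 [463.5 204.1] [ 0.6641 -0.4642  0.001 ]
wedge_tip 0.79 [358.7 273.9] [ 0.4809 -0.1949  0.001 ]
wedge_tip 0.6 [277. 282.] [0.4586 0.0088 0.001 ]
wedge_butt 0.96 [441.7 191.4] [ 0.6977 -0.4094  0.    ]
wedge_butt 0.93 [336.  278.5] [ 0.4689 -0.1383  0.    ]
wedge_butt 0.89 [297.5 297.
[... 872 characters left out ...]
 [270.6 233.2] [0.4548 0.0089 0.001 ]
wedge_butt 0.7 [299.9 254.3] [ 0.4729 -0.1287  0.    ]
wedge_butt 0.68 [317.3 268.4] [ 0.4786 -0.2111  0.    ]
wedge_butt 0.57 [268.9 247.4] [ 0.4143 -0.0442  0.    ]
press 0.81 [365.9 293.7] [ 0.5274 -0.3781  0.    ]
wedge 0.69 [272.4 242.6] [ 0.4352 -0.0318  0.    ]
wedge 0.54 [308.8 259.5] [ 0.481  -0.1642  0.    ]
wedge 0.53 [419.6 283. ] [ 0.6782 -0.439   0.    ]
reel_natural 0.69 [269.3 209.8] [0.518 0.114 0.   ]
beeswax 0.73 [250.1 227.6] [0.418 0.074 0.   ]
clip_b 0.59 [222.5 200.8] [0.417 0.254 0.   ]
scale_bar 0.61 [227.5 184.8] [0.477 0.326 0.   ]
reel_red 0.65 [288.9 222.3] [0.533 0.02  0.   ]
dividers 0.6 [410.1 346.1] [ 0.499 -0.591  0.   ]
```

Run:
```python
import cv2
a=cv2.imread('pics/top0.png')[160:340,200:500]; cv2.imwrite('pics/top0c.png',cv2.resize(a,None,fx=2.6,fy=2.6,interpolation=cv2.INTER_CUBIC))
a=cv2.imread('pics/scene0.png')[180:340,230:450]; cv2.imwrite('pics/scene0c.png',cv2.resize(a,None,fx=3.5,fy=3.5,interpolation=cv2.INTER_CUBIC))
```

```text
(no output)
```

View pics/top0c.png

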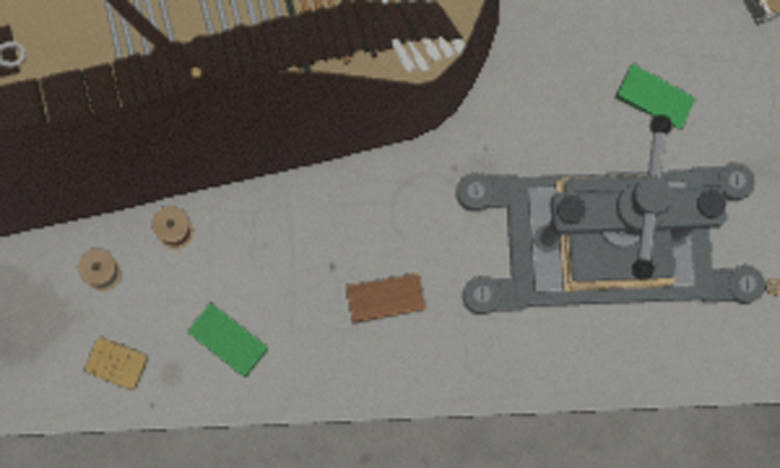

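View pics/scene0c.png

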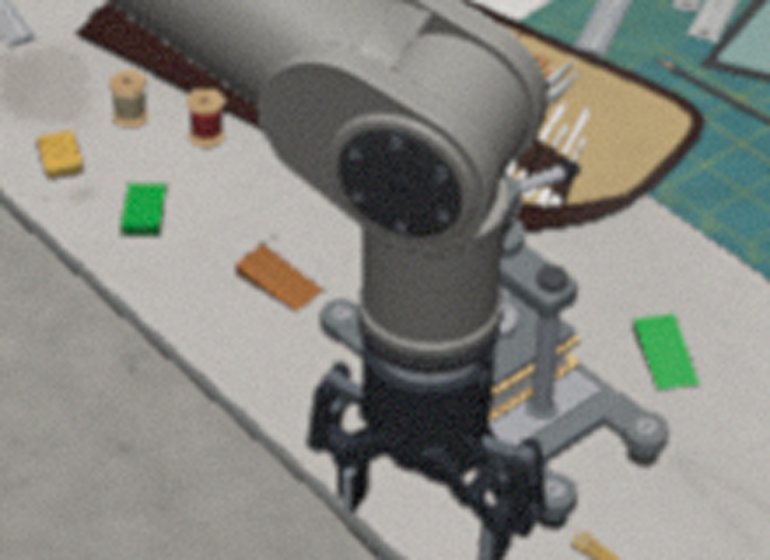

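View pics/top0.png

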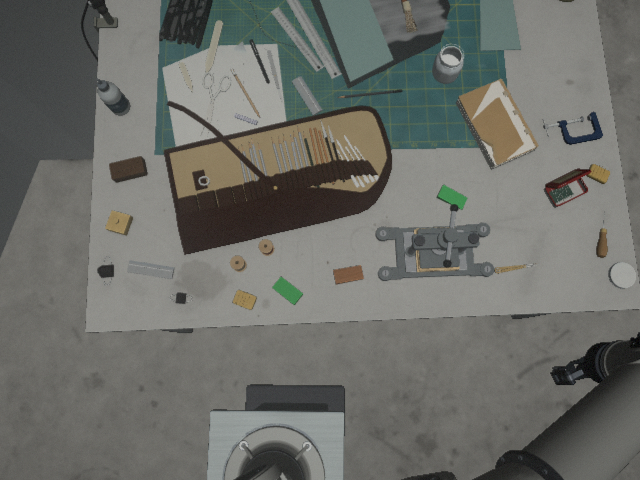

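The real wedge is the brown piece at top pixel (348,274), which has a thin end towards the lug at (385,273). The green wedge shapes at (288,291) and (452,197) are look-alikes. The enlarged crop confirms that the brown one is bare hardwood and lies beyond the press's left end. Next I move over for a wrist view.

step_arm(
  increments=[
    [-3.5,0,-1.5,0,0,0,0.3],
    [-4,0,-2,0,0,0,0.8],
    [-4,0,-2,0,0,0,0.8],
    [-4,0,-2,0,0,0,0.8],
    [-4,0,-2,0,0,0,0.8],
    [-0.2,-4.6,0,0,0,-5.6,0.8],
    [-0.2,-4.6,0,0,0,-5.6,0.8],
    [-0.2,-4.6,0,0,0,-5.6,0.8],
    [-0.2,-4.6,0,0,0,-5.6,0.8],
    [-0.2,-4.6,0,0,0,-5.6,0.8],
    [-0.2,-4.6,0,0,0,-5.6,0.8],
    [-0.2,-4.6,0,0,0,-5.6,0.8],
    [-0.2,-4.6,0,0,0,-5.6,0.8],
    [-0.2,-4.6,0,0,0,-5.6,0.8],
    [0,0,0,0,0,0,0.8],
    [0,0,0,0,0,0,0.8],
  ],
)

```text
t: 2.9
eef_pos: [0.4592, -0.1358, 0.3265]
tool_rot: [0.0, 0.991, -0.135, 0.0]
contact_force: [-0.0, -0.8, -0.2]
gripper_width: 0.203
```

Run:
```python
from h import *
o=bot.get_obs(); print({k:np.round(o[k],3) for k in ['t','eef_pos','tool_rot','gripper_width','contact_force']})
H=dict(press_foot=.0065,press_lug=.034,wedge_tip=.001,wedge_butt=0,press=0,wedge=0)
for n in ['wrist','top','scene']:
    p=bot.read_camera(n); save(p,n+'1.png'); T=np.array(p['camera_from_world']); print(n,p['vertical_fov'],-T[:3,:3].T@T[:3,3])
    for q in H:
        for d in bot.pinpoint(p,q)[:3]: print(q,round(d['score'],2),np.round(d['point'],1),np.round(ray(p,d['point'],H[q]),4))
```

```text
{'t': np.float64(2.9), 'eef_pos': array([ 0.459, -0.136,  0.326]), 'tool_rot': array([ 0.   ,  0.991, -0.135,  0.   ]), 'gripper_width': np.float64(0.203), 'contact_force': array([-0.025, -0.83 , -0.166])}
wrist 60.26987926017867 [ 0.4783259  -0.06792473  0.46978602]
press_foot 0.56 [362.4 267.2] [ 0.477  -0.262   0.0065]
press_lug 0.55 [368.4 274.7] [ 0.4814 -0.2612  0.034 ]
wedge_tip 0.87 [360.2 216.7] [ 0.4898 -0.2018  0.001 ]
wedge_tip 0.74 [537.9 369.6] [ 0.6645 -0.4663  0.001 ]
wedge_butt 0.88 [258.7 100.4] [ 0.415  -0.0454 -0.    ]
wedge_butt 0.84 [331.6 165.9] [ 0.4729 -0.1354  0.    ]
wedge_butt 0.66 [558.7 320.6] [ 0.6994 -0.402   0.    ]
press 0.59 [429.1 336.7] [ 0.5364 -0.3806 -0.    ]
wedge 0.79 [345.2 193.7] [ 0.4797 -0.1707  0.    ]
wedge 0.76 [269.4  69.5] [ 0.4358 -0.0184  0.    ]
wedge 0.75 [552.  346.4] [ 0.6868 -0.4371  0.    ]
top 46.98818698367089 [ 0.28680271 -0.1247074   1.37078998]
press_foot 0.95 [383.3 275.6] [ 0.4764 -0.2559  0.0065]
press_foot 0.71 [242.5 263.1] [0.5045 0.0958 0.0065]
press_lug 0.79 [387.1 272.7] [ 0.4798 -0.2626  0.034 ]
press_lug 0.16 
[... 569 characters left out ...]
5]
press_foot 0.57 [326.5 276.1] [ 0.477  -0.259   0.0065]
press_lug 0.93 [327.4 268.6] [ 0.481  -0.2583  0.034 ]
wedge_tip 0.6 [318.9 268.3] [ 0.482  -0.2145  0.001 ]
wedge_tip 0.54 [422.  293.3] [ 0.6543 -0.4735  0.001 ]
wedge_tip 0.47 [274.2 234.4] [ 0.4608 -0.0031  0.001 ]
wedge_butt 0.71 [268.6 248.7] [ 0.4103 -0.0488  0.    ]
wedge_butt 0.57 [417.6 275.1] [ 0.6961 -0.4118  0.    ]
wedge_butt 0.48 [300.3 250.9] [ 0.4827 -0.1167  0.    ]
press 0.86 [368.9 290.9] [ 0.5413 -0.3748  0.    ]
press 0.48 [410.6 344.8] [ 0.5029 -0.5888  0.    ]
wedge 0.59 [307.2 258.1] [ 0.4808 -0.1561  0.    ]
wedge 0.54 [418.6 282.5] [ 0.6773 -0.4358  0.    ]
wedge 0.44 [272.9 242.1] [ 0.4378 -0.0308  0.    ]
```

View pics/wrist1.png

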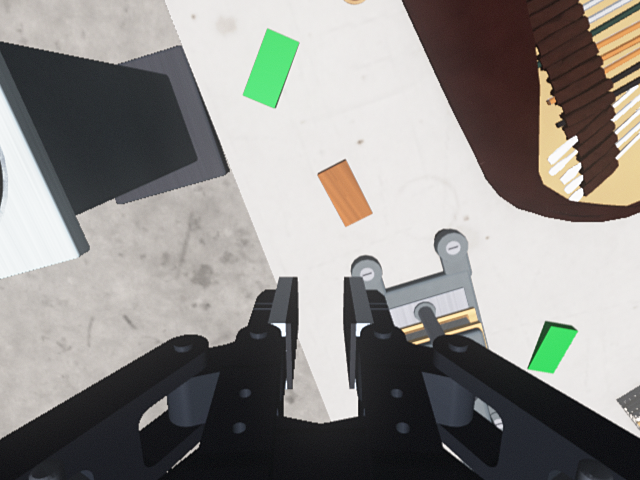

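```bash
cat >> h.py <<'E'
def wedgefit(p,seed=None):
    hsv=cv2.cvtColor(p['pixels'],cv2.COLOR_RGB2HSV)
    m=cv2.inRange(hsv,(4,90,80),(20,255,255))
    n,l,s,c=cv2.connectedComponentsWithStats(m)
    for i in range(1,n):
        if s[i,4]>60: 
            pass
    return l,s,c
E
python3 - <<'E'
from h import *
p=bot.read_camera('wrist')
ds=bot.cut_out(p,'wedge')
for d in ds:
    x,y=d['point']
    print(d['score'],d['point'])
    if abs(x-345)<15 and abs(y-193)<15:
        m=d['pixels'].astype(np.uint8)
        r=cv2.minAreaRect(cv2.findContours(m,0,1)[0][0]); print(m.sum(),r,cv2.boxPoints(r))
l,s,c=wedgefit(p)
for i in range(1,len(s)):
    if s[i,4]>200:
        print(s[i],c[i])
        if abs(c[i][0]-345)<15 and abs(c[i][1]-193)<15:
            cn=max(cv2.findContours((l==i).astype(np.uint8),0,1)[0],key=cv2.contourArea)
            ap=cv2.approxPolyDP(cn,6,True)[:,0]; print(ap)
            r=cv2.boxPoints(cv2.minAreaRect(cn)); print(r)
            for q in r: print(q,ray(p,q,0.0).round(4),ray(p,q,.0025).round(4),ray(p,q,.0145).round(4))
# lug circle
z=cv2.resize(p['pixels'][130:330,260:480],None,fx=3.5,fy=3.5,interpolation=cv2.INTER_CUBIC)
cv2.imwrite('pics/wc1.png',z[:,:,::-1])
E
```

```text
0.82 [344.5, 192.8]
1971 ((345.0509338378906, 191.42677307128906), (61.77192687988281, 32.721561431884766), 61.38954162597656) [[315.89807 172.14651]
 [344.6242  156.47772]
 [374.2038  210.70703]
 [345.47766 226.37582]]
0.82 [553.8, 343.7]
0.65 [269.9, 66.1]
[ 592    8   48   70 1233] [618.97323601  45.84509327]
[538  67  30 131 720] [547.22777778 113.33888889]
[ 318  159   54   66 1843] [344.80792187 191.67444384]
[[344 159]
 [318 174]
 [347 224]
 [371 210]]
[[317.20004 172.40004]
 [345.20004 158.40004]
 [372.00003 212.00005]
 [344.00003 226.00005]]
[317.20004 172.40004] [ 0.4549 -0.1389  0.    ] [ 0.455  -0.1385  0.0025] [ 0.4556 -0.1367  0.0145]
[345.20004 158.40004] [ 0.4897 -0.1321  0.    ] [ 0.4896 -0.1318  0.0025] [ 0.4893 -0.1302  0.0145]
[372.00003 212.00005] [ 0.5041 -0.201   0.    ] [ 0.5039 -0.2003  0.0025] [ 0.5033 -0.197   0.0145]
[344.00003 226.00005] [ 0.4681 -0.2087  0.    ] [ 0.4682 -0.208   0.0025] [ 0.4684 -0.2044  0.0145]
[579 159  61  46 223] [606.24663677 191.12556054]
```

View pics/wc1.png

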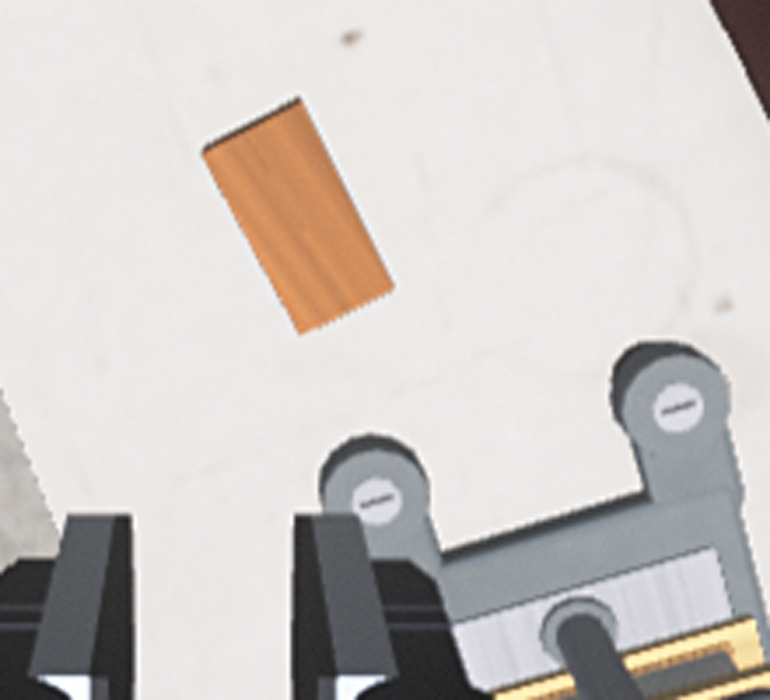

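Run:
```python
from h import *
p=bot.read_camera('wrist')
b1=ray(p,(318.6,173.4),.0145);b2=ray(p,(345.7,158),.0145);t1=ray(p,(345.7,225.1),.0025);t2=ray(p,(372.3,212.9),.0025)
B=(b1+b2)/2;T=(t1+t2)/2;print(b1,b2,t1,t2,B,T,np.linalg.norm(b1-b2),np.linalg.norm(t1-t2),np.linalg.norm((T-B)[:2]))
d=(T-B)[:2];d/=np.linalg.norm(d);print('dir',d,np.degrees(np.arctan2(d[0],-d[1])))
L=ray(p,(367.7,273.4),.034);F=ray(p,(454,246.3),.034);print('lug',L,F,'press yaw',np.degrees(np.arctan2(-(F-L)[1],-(F-L)[0])),np.linalg.norm(L-F))
C=(B+T)[:2]/2; r=(L[:2]-C); print('foot in wedge frame',r@d, r@np.array([-d[1],d[0]]))
o=bot.get_obs(); print(o['eef_pos'])
```

```text
[ 0.45679582 -0.13819741  0.0145    ] [ 0.48995596 -0.12988938  0.0145    ] [ 0.47037773 -0.20746429  0.0025    ] [ 0.50401226 -0.20149374  0.0025    ] [ 0.47337589 -0.1340434   0.0145    ] [ 0.48719499 -0.20447902  0.0025    ] 0.03418505725724632 0.034160353617546185 0.07177843585595016
dir [ 0.19252447 -0.98129217] 11.100146013867441
lug [ 0.48050289 -0.26011765  0.034     ] [ 0.58083124 -0.25443272  0.034     ] press yaw -176.75690051601416 0.10048928960982127
foot in wedge frame 0.0891985805491178 -0.01727870955266956
[ 0.45897994 -0.13665259  0.32631012]
```

step_arm(
  increments=[
    [0,0,0,0,0,-6.2,0.8],
    [0,0,0,0,0,-6.3,0.8],
    [0,0,0,0,0,-6.2,0.8],
    [0.5,-1.4,3,0,0,0,0.8],
    [0.5,-1.4,4,0,0,0,0.8],
    [0.5,-1.3,4,0,0,0,0.8],
    [0,0,4,0,0,0,0.8],
    [0,0,4,0,0,0,0.8],
    [0,0,4,0,0,0,0.8],
    [0,0,4,0,0,0,0.8],
    [0,0,2.6,0,0,0,0.8],
    [0,0,0,0,0,0,0.8],
    [0,0,0,0,0,0,0.8],
  ],
)

```text
t: 5.4
eef_pos: [0.472, -0.0948, 0.0306]
tool_rot: [-0.0, 1.0, 0.027, -0.0]
contact_force: [0.6, -0.3, -0.1]
gripper_width: 0.203
```

Run:
```python
from h import *
o=bot.get_obs(); print({k:np.round(o[k],4) for k in ['t','eef_pos','tool_rot','gripper_width','contact_force']})
w,x,y,z=o['tool_rot']; print('yaw',np.degrees(2*np.arctan2(y,x)))
p=bot.read_camera('wrist'); save(p,'w2.png')
p=bot.read_camera('scene'); save(p,'s2.png'); cv2.imwrite('pics/s2c.png',cv2.resize(p['pixels'][180:340,230:450,::-1],None,fx=3.5,fy=3.5,interpolation=cv2.INTER_CUBIC))
```

```text
{'t': np.float64(5.4), 'eef_pos': array([ 0.472 , -0.0948,  0.0306]), 'tool_rot': array([-1.000e-04,  9.996e-01,  2.660e-02, -2.000e-04]), 'gripper_width': np.float64(0.2029), 'contact_force': array([ 0.6131, -0.2851, -0.1198])}
yaw 3.047840313913878
```

View pics/w2.png

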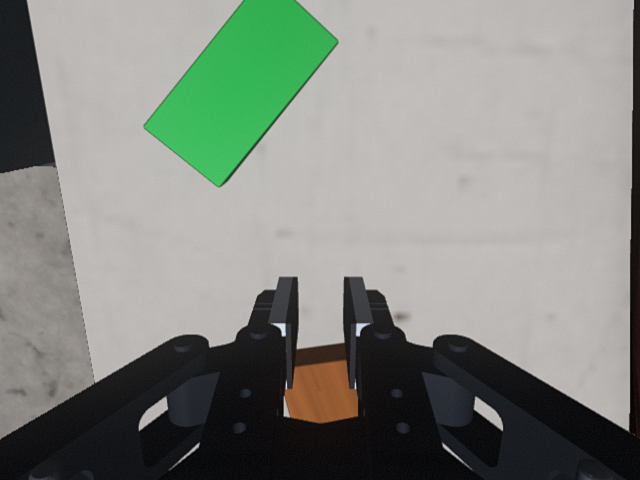

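View pics/s2c.png

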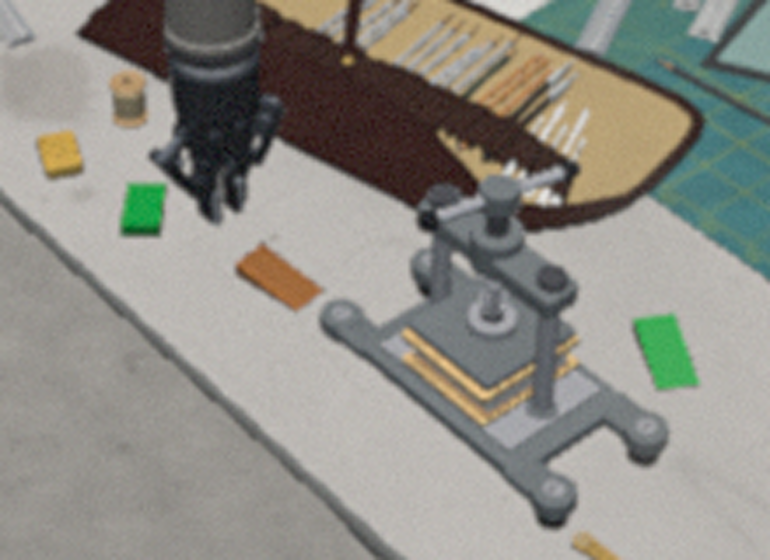

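step_arm(
  increments=[
    [0,0,1.3,0,0,0,0.8],
    [0,0,0.9,0,0,0,0.8],
    [0,0,0.3,0,0,0,0.8],
    [0,0,0.1,0,0,0,0.8],
    [0,0.5,0,0,0,0,0.8],
    [0,0.7,0,0,0,0,0.8],
    [0,0.4,0,0,0,0,0.8],
    [0,0.3,0,0,0,0,0.8],
    [0,0.3,0,0,0,0,0.8],
    [0,0.3,0,0,0,0,0.8],
    [0,0.3,0,0,0,0,0.8],
    [0,0.3,0,0,0,0,0.8],
    [0,0.3,0,0,0,0,0.8],
    [0,0.3,0,0,0,0,0.8],
    [0,0.3,0,0,0,0,0.8],
    [0,0,0,0,0,0,0.8],
    [0,0,0,0,0,0,0.8],
  ],
)

```text
t: 7.2
eef_pos: [0.4738, -0.135, 0.0043]
tool_rot: [0.0, 1.0, 0.026, -0.0]
contact_force: [-0.5, 0.3, 0.3]
gripper_width: 0.2
```

Run:
```python
from h import *
o=bot.get_obs(); print({k:np.round(o[k],4) for k in ['t','eef_pos','tool_rot','gripper_width','contact_force']})
p=bot.read_camera('wrist'); save(p,'w3.png')
p=bot.read_camera('scene'); save(p,'s3.png'); cv2.imwrite('pics/s3c.png',cv2.resize(p['pixels'][200:320,240:380,::-1],None,fx=5,fy=5,interpolation=cv2.INTER_CUBIC))
p=bot.read_camera('top'); save(p,'t3.png'); cv2.imwrite('pics/t3c.png',cv2.resize(p['pixels'][230:320,280:420,::-1],None,fx=5,fy=5,interpolation=cv2.INTER_CUBIC))
```

```text
{'t': np.float64(7.2), 'eef_pos': array([ 0.4738, -0.135 ,  0.0043]), 'tool_rot': array([ 0.000e+00,  9.997e-01,  2.630e-02, -1.000e-04]), 'gripper_width': np.float64(0.1998), 'contact_force': array([-0.5092,  0.3494,  0.32  ])}
```

View pics/t3c.png

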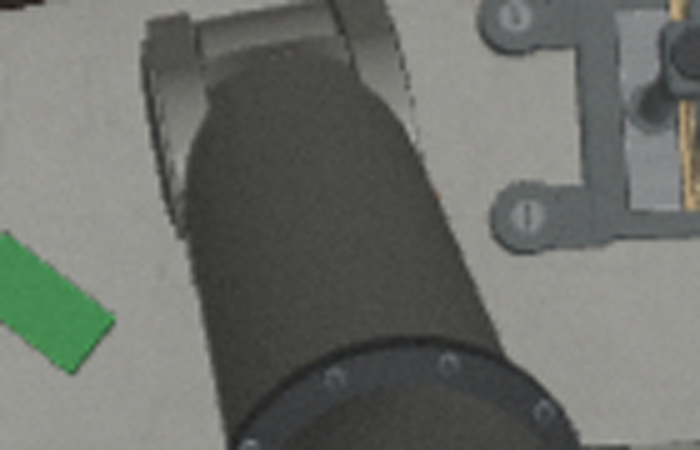

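View pics/s3c.png

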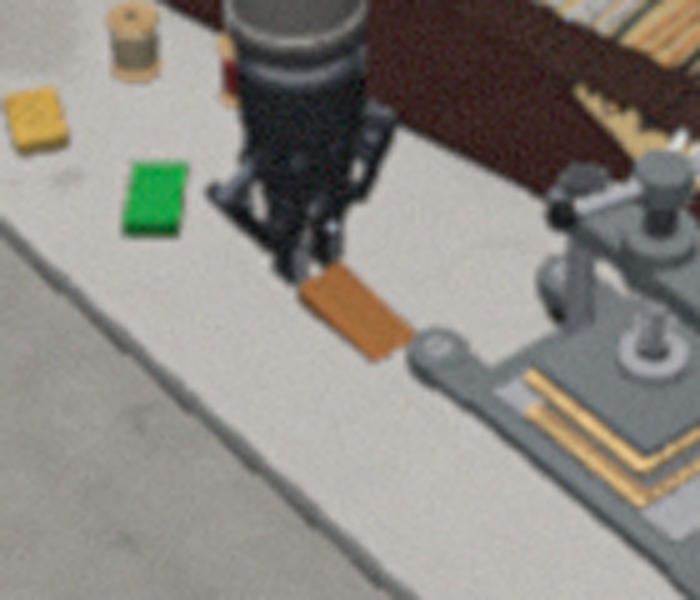

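View pics/w3.png

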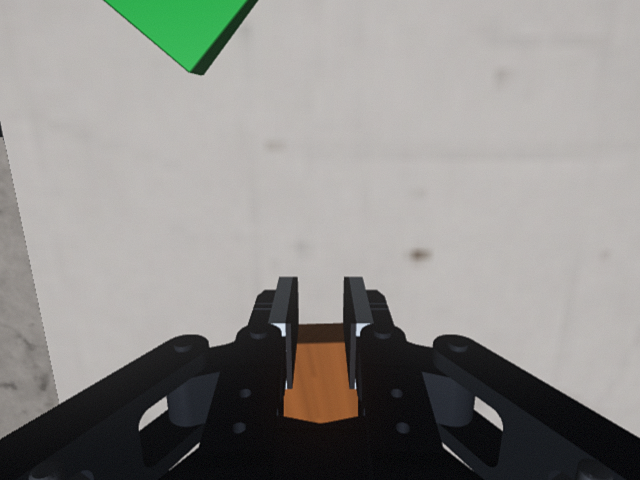

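Run:
```python
from h import *
p=bot.read_camera('scene')
g=lambda u,v,z: ray(p,(240+u/5-.4,200+v/5-.4),z)
print('tip far',g(412,333,.0025),'tip near',g(378,360,.0025),'butt far',g(335,263,.0145),'butt near',g(302,293,.0145))
print('lug',g(440,345,.034))
EOF=0
hsv=cv2.cvtColor(p['pixels'],cv2.COLOR_RGB2HSV); m=cv2.inRange(hsv,(4,90,80),(20,255,255))[245:280,295:330]
ys,xs=np.nonzero(m); cn=max(cv2.findContours(m,0,1)[0],key=cv2.contourArea); print(cv2.boxPoints(cv2.minAreaRect(cn))+[295,245])
for q in cv2.approxPolyDP(cn,2.5,True)[:,0]+[295,245]: print(q, ray(p,q,.0025).round(4), ray(p,q,.0145).round(4))
```

```text
tip far [ 0.49386189 -0.21407911  0.0025    ] tip near [ 0.4640909 -0.2204395  0.0025   ] butt far [ 0.48586303 -0.14656141  0.0145    ] butt near [ 0.45454913 -0.15633686  0.0145    ]
lug [ 0.4814479 -0.258649   0.034    ]
[[298.30588341 257.97647095]
 [304.94117928 250.23529482]
 [322.5647068  265.34117889]
 [315.92941093 273.0823555 ]]
[300 256] [ 0.4672 -0.1374  0.0025] [ 0.4601 -0.1483  0.0145]
[314 271] [ 0.4628 -0.2162  0.0025] [ 0.4557 -0.2264  0.0145]
[322 266] [ 0.4944 -0.2134  0.0025] [ 0.487  -0.2236  0.0145]
[307 252] [ 0.4947 -0.1356  0.0025] [ 0.4874 -0.1466  0.0145]
```

step_arm(
  increments=[
    [0,0.2,0,0,0,0,0.8],
    [0,0.4,0,0,0,0,0.8],
    [0,0.4,0,0,0,0,0.8],
    [0,0.4,0,0,0,0,0.8],
    [0,0.4,0,0,0,0,0.8],
    [0,0.4,0,0,0,0,0.8],
    [0,0.4,0,0,0,0,0.8],
    [0,0.4,0,0,0,0,0.8],
    [0,0.4,0,0,0,0,0.8],
    [0,0.4,0,0,0,0,0.8],
    [0,0.4,0,0,0,0,0.8],
    [0,0.3,0,0,0,0,0.8],
    [0,0.2,0,0,0,0,0.8],
    [0,0,0,0,0,0,0.8],
    [0,0,0,0,0,0,0.8],
  ],
)

```text
t: 8.9
eef_pos: [0.4764, -0.1818, 0.0043]
tool_rot: [0.0, 1.0, 0.026, 0.0]
contact_force: [0.1, -0.2, -1.0]
gripper_width: 0.202
```

Run:
```python
from h import *
o=bot.get_obs(); print({k:np.round(o[k],4) for k in ['t','eef_pos','tool_rot','gripper_width','contact_force']})
p=bot.read_camera('scene'); save(p,'s4.png'); cv2.imwrite('pics/s4c.png',cv2.resize(p['pixels'][220:320,260:380,::-1],None,fx=6,fy=6,interpolation=cv2.INTER_CUBIC))
```

```text
{'t': np.float64(8.9), 'eef_pos': array([ 0.4764, -0.1818,  0.0043]), 'tool_rot': array([0.    , 0.9996, 0.0265, 0.    ]), 'gripper_width': np.float64(0.2016), 'contact_force': array([ 0.1326, -0.2094, -0.9529])}
```

View pics/s4c.png

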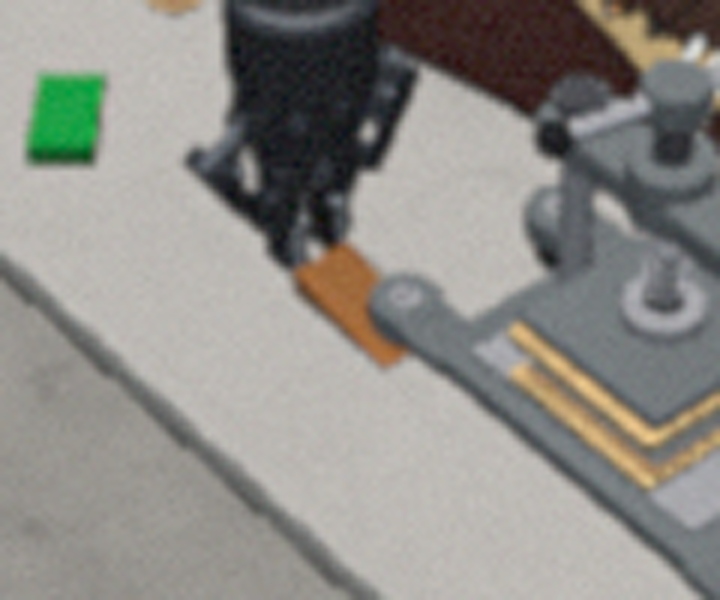

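step_arm(
  increments=[
    [0,0.15,0,0,0,0,0.8],
    [0,0.15,0,0,0,0,0.8],
    [0,0.15,0,0,0,0,0.8],
    [0,0.15,0,0,0,0,0.8],
    [0,0,0,0,0,0,0.8],
    [0,0,0,0,0,0,0.8],
  ],
)

```text
t: 9.55
eef_pos: [0.4767, -0.1879, 0.0043]
tool_rot: [0.0, 1.0, 0.026, -0.0]
contact_force: [-0.3, -0.3, -0.2]
gripper_width: 0.205
```

step_arm(
  increments=[
    [0,0.1,0,0,0,0,0.8],
    [0,0.1,0,0,0,0,0.8],
    [0,0,0,0,0,0,0.8],
    [0,0,0,0,0,0,0.8],
  ],
)

```text
t: 9.95
eef_pos: [0.4768, -0.1899, 0.0043]
tool_rot: [0.0, 1.0, 0.026, 0.0]
contact_force: [-0.5, 0.3, -0.2]
gripper_width: 0.206
```

step_arm(
  increments=[
    [0,0.1,0,0,0,0,0.8],
    [0,0,0,0,0,0,0.8],
    [0,0,0,0,0,0,0.8],
  ],
)

```text
t: 10.25
eef_pos: [0.4769, -0.1908, 0.0043]
tool_rot: [0.0, 1.0, 0.026, 0.0]
contact_force: [1.1, -0.1, -0.1]
gripper_width: 0.201
```

step_arm(
  increments=[
    [0,0.1,0,0,0,0,0.8],
    [0,0,0,0,0,0,0.8],
    [0,0,0,0,0,0,0.8],
  ],
)

```text
t: 10.55
eef_pos: [0.4769, -0.1917, 0.0043]
tool_rot: [-0.0, 1.0, 0.027, -0.0]
contact_force: [-0.1, 1.2, 0.2]
gripper_width: 0.2
```

step_arm(
  increments=[
    [0,0.1,0,0,0,0,0.8],
    [0,0,0,0,0,0,0.8],
    [0,0,0,0,0,0,0.8],
  ],
)

```text
t: 10.85
eef_pos: [0.477, -0.1924, 0.0043]
tool_rot: [-0.0, 1.0, 0.027, -0.0]
contact_force: [0.0, 3.6, 0.3]
gripper_width: 0.199
```

step_arm(
  increments=[
    [0,0.07,0,0,0,0,0.8],
    [0,0,0,0,0,0,0.8],
    [0,0,0,0,0,0,0.8],
  ],
)

```text
t: 11.15
eef_pos: [0.477, -0.1928, 0.0043]
tool_rot: [-0.0, 1.0, 0.027, -0.0]
contact_force: [0.3, 5.3, 2.7]
gripper_width: 0.204
```

Run:
```python
from h import *
o=bot.get_obs(); print({k:np.round(o[k],4) for k in ['t','eef_pos','contact_force']})
p=bot.read_camera('scene'); save(p,'s5.png'); cv2.imwrite('pics/s5c.png',cv2.resize(p['pixels'][220:320,260:380,::-1],None,fx=6,fy=6,interpolation=cv2.INTER_CUBIC))
```

```text
{'t': np.float64(11.15), 'eef_pos': array([ 0.477 , -0.1928,  0.0043]), 'contact_force': array([0.2708, 5.3046, 2.733 ])}
```

View pics/s5c.png

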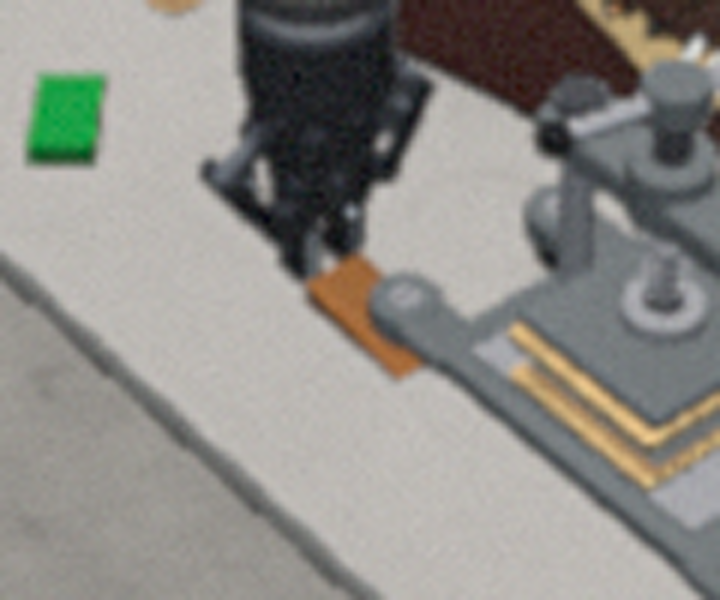

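Resistance rose to 5.3 N at the distance I expected for snug. Next I back straight off, rise and look again.

step_arm(
  increments=[
    [0,-0.3,0,0,0,0,0.8],
    [0,-0.8,0,0,0,0,0.8],
    [0,-1.5,0,0,0,0,0.8],
    [0,-2,-1.5,0,0,0,0.8],
    [0,-2,-3,0,0,0,0.8],
    [0,-2,-4,0,0,0,0.8],
    [0,-1,-4,0,0,0,0.8],
    [0,0,-4,0,0,0,0.8],
    [0,0,0,0,0,0,1],
    [0,0,0,0,0,0,1],
  ],
)

```text
t: 12.2
eef_pos: [0.4723, -0.098, 0.17]
tool_rot: [0.001, 1.0, 0.026, 0.001]
contact_force: [0.1, -0.5, -0.8]
gripper_width: 0.003
```

Run:
```python
from h import *
o=bot.get_obs(); print({k:np.round(o[k],4) for k in ['t','eef_pos','tool_rot','contact_force']})
p=bot.read_camera('wrist'); save(p,'w6.png'); 
for q,z in [('press_lug',.034),('press_foot',.0065),('wedge_butt',0),('wedge',0),('press',0)]:
    for d in bot.pinpoint(p,q)[:2]: print(q,round(d['score'],2),np.round(d['point'],1),np.round(ray(p,d['point'],z),4))
p=bot.read_camera('top'); cv2.imwrite('pics/t6c.png',cv2.resize(p['pixels'][230:320,280:420,::-1],None,fx=5,fy=5,interpolation=cv2.INTER_CUBIC))
```

```text
{'t': np.float64(12.2), 'eef_pos': array([ 0.4723, -0.098 ,  0.17  ]), 'tool_rot': array([7.000e-04, 9.997e-01, 2.620e-02, 1.100e-03]), 'contact_force': array([ 0.0668, -0.4843, -0.8454])}
press_lug 0.9 [319.8 405.3] [ 0.4809 -0.2601  0.034 ]
press_foot 0.8 [318.4 382. ] [ 0.4796 -0.2589  0.0065]
wedge_butt 0.6 [246.2 125.8] [ 0.4153 -0.0455  0.    ]
wedge 0.96 [280.3  87.5] [ 0.4398 -0.0174  0.    ]
wedge 0.7 [322.9 386.1] [ 0.4841 -0.2678  0.    ]
```

View pics/w6.png

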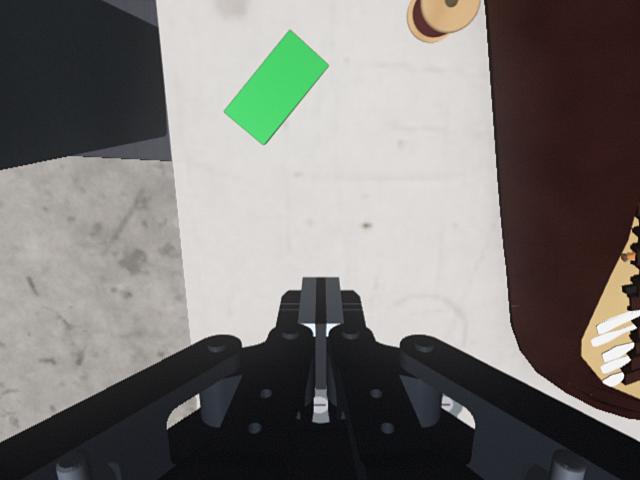

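View pics/t6c.png

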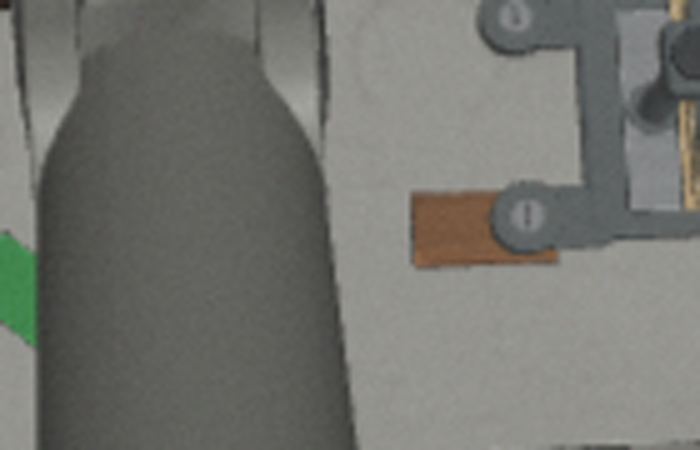

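Run:
```python
from h import *
p=bot.read_camera('top')
g=lambda u,v,z: ray(p,(280+u/5-.4,230+v/5-.4),z)
b1=g(412,192,.0145);b2=g(412,267,.0145);t=g(558,264,.0025);L=g(527,215,.034)
print(b1,b2,t,L)
B=((b1+b2)/2)[:2]
d=(t-b2)[:2];d/=np.linalg.norm(d); print(d, np.linalg.norm(b1-b2),np.linalg.norm(t-b2))
for n,d in (('edge',d),('tool',np.array([.053,-.9986]))):
    r=L[:2]-B; print(n,r@d-.036, r@np.array([-d[1],d[0]]), 'via near edge', (L[:2]-t[:2])@np.array([-d[1],d[0]])-.018,.036+(L[:2]-t[:2])@d)
```

```text
[ 0.49379917 -0.20245527  0.0145    ] [ 0.45639889 -0.20237868  0.0145    ] [ 0.46009371 -0.27579884  0.0025    ] [ 0.48001203 -0.25748293  0.034     ]
[ 0.05026061 -0.99873614] 0.03740035528422291 0.07448605110696195
edge 0.019243289724800355 0.002139141819777878 via near edge 0.002813721019289381 0.018708345958108465
tool 0.019249251846316047 0.0019876256882721778 via near edge 0.002861183872865835 0.018765403554409307
```

step_arm(
  increments=[
    [0,2,0,0,0,0,1],
    [0,3,0,0,0,0,1],
    [0,3,0,0,0,0,1],
    [0,3,0,0,0,0,1],
    [0,3,0,0,0,0,1],
    [0,1.2,1,0,0,0,1],
    [0,0,3,0,0,0,1],
    [0,0,3,0,0,0,1],
    [0,0,3,0,0,0,1],
    [0,0,2,0,0,0,1],
    [0,0,0.6,0,0,0,1],
    [0,0,0,0,0,0,1],
    [0,0,0,0,0,0,1],
  ],
)

```text
t: 13.9
eef_pos: [0.4806, -0.2492, 0.0439]
tool_rot: [0.0, 1.0, 0.027, 0.0]
contact_force: [0.2, 0.2, 0.4]
gripper_width: 0.003
```

Run:
```python
from h import *
o=bot.get_obs(); print({k:np.round(o[k],4) for k in ['t','eef_pos','tool_rot','contact_force']})
p=bot.read_camera('scene'); cv2.imwrite('pics/s7c.png',cv2.resize(p['pixels'][200:320,260:400,::-1],None,fx=5,fy=5,interpolation=cv2.INTER_CUBIC))
```

```text
{'t': np.float64(13.9), 'eef_pos': array([ 0.4806, -0.2492,  0.0439]), 'tool_rot': array([1.000e-04, 9.996e-01, 2.670e-02, 5.000e-04]), 'contact_force': array([0.2419, 0.2162, 0.3916])}
```

View pics/s7c.png

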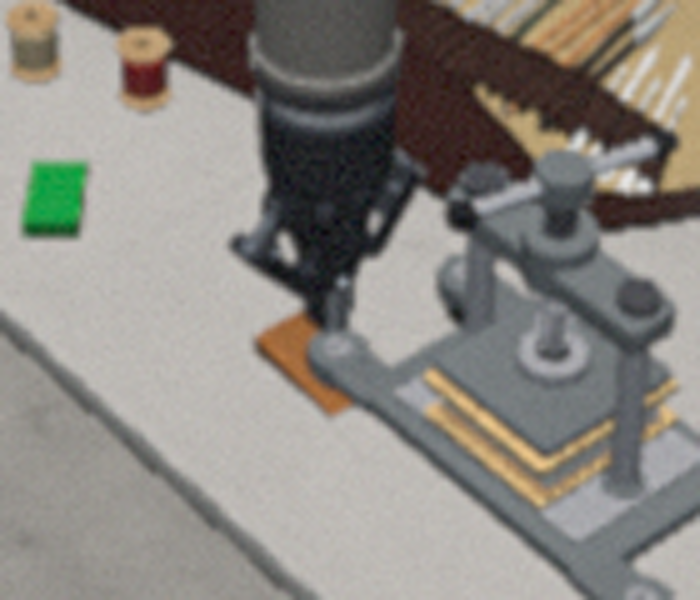

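Shut fingertips stand just above the lug, at (338,335) in the crop, and the gripper is clear of the columns. Next I lower gently.

step_arm(
  increments=[
    [0,0,0.5,0,0,0,1],
    [0,0,0.3,0,0,0,1],
    [0,0,0.1,0,0,0,1],
    [0,0,0.1,0,0,0,1],
    [0,0,0,0,0,0,1],
    [0,0,0,0,0,0,1],
  ],
)

```text
t: 14.55
eef_pos: [0.4799, -0.2494, 0.034]
tool_rot: [0.0, 1.0, 0.026, -0.0]
contact_force: [-1.8, 1.1, 7.6]
gripper_width: -0.002
```

step_arm(
  increments=[
    [0,0,0.1,0,0,0,1],
    [0,0,0,0,0,0,1],
    [0,0,0,0,0,0,1],
  ],
)

```text
t: 14.85
eef_pos: [0.4799, -0.2494, 0.0338]
tool_rot: [0.0, 1.0, 0.026, -0.0]
contact_force: [-5.2, 1.7, 17.6]
gripper_width: -0.001
```

step_arm(
  increments=[
    [0,0,0,0,0,0,1],
    [0,0,0,0,0,0,1],
    [0,0,0,0,0,0,1],
    [0,0,0,0,0,0,1],
  ],
)

```text
t: 15.25
eef_pos: [0.4799, -0.2494, 0.0338]
tool_rot: [0.0, 1.0, 0.026, -0.0]
contact_force: [-5.4, 1.6, 16.9]
gripper_width: -0.004
```

step_arm(
  increments=[
    [0,0,-0.3,0,0,0,1],
    [0,0,-1,0,0,0,1],
    [0,0,-3,0,0,0,1],
    [0,-1,-4,0,0,0,1],
    [0,-3,-4,0,0,0,1],
    [0,-4,-4,0,0,0,1],
    [0,-4,-4,0,0,0,1],
    [0,-4,-2,0,0,0,1],
    [0,-2,0,0,0,0,1],
    [0,0,0,0,0,0,1],
    [0,0,0,0,0,0,1],
  ],
)

```text
t: 16.35
eef_pos: [0.4708, -0.0791, 0.2463]
tool_rot: [0.0, 1.0, 0.027, 0.0]
contact_force: [0.6, -0.9, -0.6]
gripper_width: 0.0
```

Run:
```python
from h import *
o=bot.get_obs(); print({k:np.round(o[k],4) for k in ['t','eef_pos','tool_rot','contact_force']})
p=bot.read_camera('wrist'); save(p,'w8.png')
p=bot.read_camera('top'); cv2.imwrite('pics/t8c.png',cv2.resize(p['pixels'][230:320,280:420,::-1],None,fx=5,fy=5,interpolation=cv2.INTER_CUBIC))
for q,z in [('press_lug',.034),('press',0),('reel_natural',0),('beeswax',0),('clip_b',0),('scale_bar',0),('reel_red',0),('dividers',0)]:
    for d in bot.pinpoint(p,q)[:2]: print(q,round(d['score'],2),np.round(d['point'],1),np.round(ray(p,d['point'],z),4))
p=bot.read_camera('scene'); cv2.imwrite('pics/s8c.png',cv2.resize(p['pixels'][200:320,260:400,::-1],None,fx=5,fy=5,interpolation=cv2.INTER_CUBIC))
```

```text
{'t': np.float64(16.35), 'eef_pos': array([ 0.4708, -0.0791,  0.2463]), 'tool_rot': array([3.000e-04, 9.996e-01, 2.690e-02, 1.000e-04]), 'contact_force': array([ 0.5955, -0.8892, -0.564 ])}
press_lug 0.83 [386.9 273. ] [ 0.4791 -0.2621  0.034 ]
press 0.97 [433.6 251.5] [ 0.5398 -0.3841  0.    ]
reel_natural 0.58 [239.1 261.7] [0.5091 0.1056 0.    ]
beeswax 0.63 [245.8 299.5] [0.4144 0.0849 0.    ]
clip_b 0.68 [184.2 293.7] [0.4273 0.2385 0.    ]
scale_bar 0.88 [151.2 272.3] [0.4801 0.3244 0.    ]
reel_red 0.63 [262.8 249.6] [0.5405 0.0471 0.    ]
```

View pics/t8c.png

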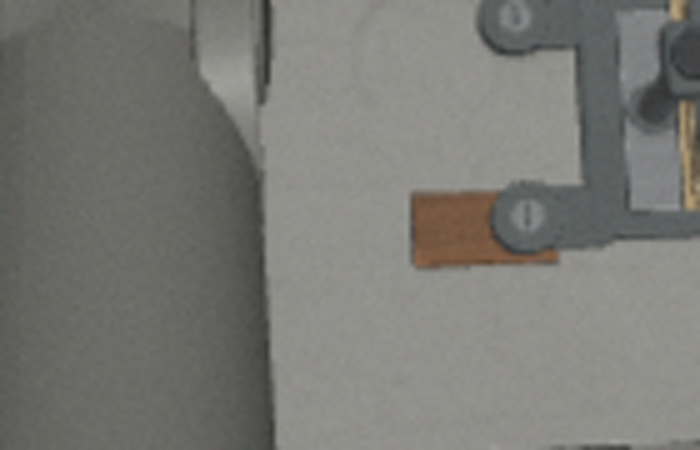

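View pics/s8c.png

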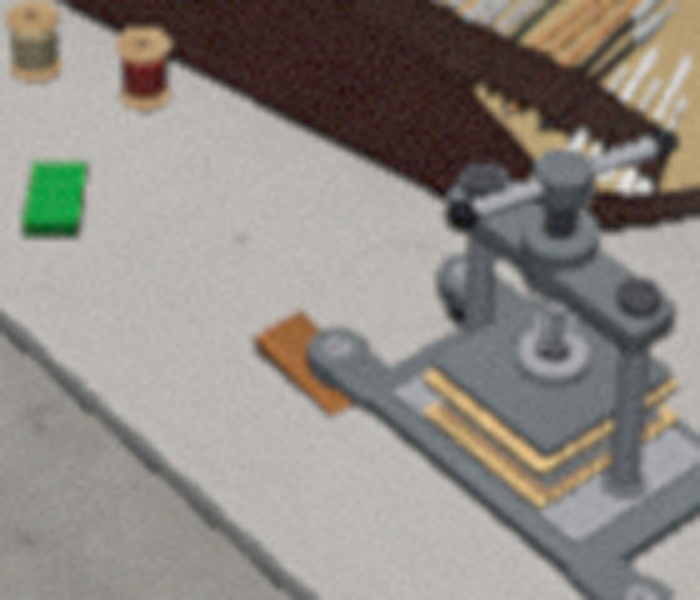

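View pics/w8.png

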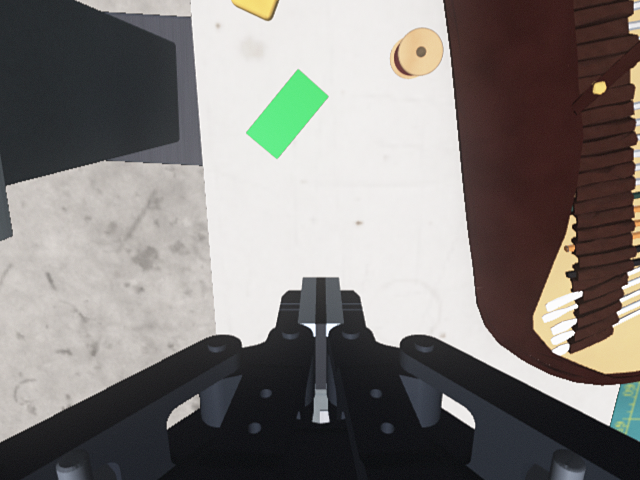

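The brown wedge still lies under the lug at exactly the same pixels as before the press test: butt at x=412 and lug screw at (527,215) in the top crop. The press hasn't moved, the other things are in place and the arm is clear.

```bash
python3 -c "
from station import bot
print(bot.hand_in())"
```

```text
the job is handed in; nothing more can be done
None
```

The wedge is in under the bare foot and snug, the corner held firm when pressed, and I handed the job in at about 16.5 s. The hand-in gives no verdict, so the results below are my own checks.

- **Wedge:** I used the brown hardwood wedge and left the two green look-alikes alone. I pushed it along the table with lowered, slightly open fingertips. That squared it up and slid it under the foot until resistance rose to 5.3 N. A top-camera measurement puts the foot at x ≈ 19 mm, y ≈ +2 mm in the wedge's frame.
- **Press test:** With the fingers shut, I pressed down on the same lug with about 17 N for about 0.7 s. The fingertips stayed at 33.8 mm, so the corner did not sink noticeably. There was also about 5 N of sideways force while pressing, but the pictures show no shift of the press.
- **Final pictures:** The wedge and lug sit at the same pixels before and after the press test. The bystanders I could find moved no more than the networks' usual scatter of about 10 mm. The arm is clear, with wrist force near zero.
- **Not confirmed:** The dividers were not detected in the last picture, though the arm never went near them after the start. I did not measure the press's tilt directly; I judged it level from the lug height and the unchanged pictures.

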